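Put the bench chisel away in its rack

TASK

Put the loose chisel away in the empty place of the chisel rack: its cutting edge goes under the clear blade guard, and its handle is pressed down into the sprung steel clip until the clip's arms snap over it and it sits fully home. Leave the honing guide and the red tin where they are.

Things in the scene. Friction and masses are not known exactly. Their poses are not given: they have to be found in the camera images.
- chisel: loose bench chisel, 170 g, 225 mm long: brown round handle, bright blade. Origin: on the handle's axis, 80 mm from the butt; grip and push here. x runs along the axis from butt to edge, y across the blade, z out of its upper face. At the start it lies on its handle and its edge: axis nose-down by 0.092 rad, origin 15 mm above the bench, blade pointing away from the robot within 0.6 rad
- chisel_edge (a point): middle of the cutting edge, on the axis, 145 mm along x from the chisel's origin. The blade is flat, 20 mm wide and 4 mm thick, centred on the axis, from 120 mm from the butt to the edge
- chisel_butt (a point): centre of the handle's rear end, on the axis, 80 mm behind the chisel's origin. The handle is 27 mm in diameter up to 100 mm from the butt; then comes a brass ferrule 21 mm in diameter, 16 mm long
- rack: fixed wooden chisel rack, base board 268 x 252 x 12 mm, origin at the centre of its underside, x away from the robot. On it lie three like planks side by side, 81 mm apart, each with a clip and a blade guard. Two hold fixed chisels with narrower blades; any one of the three may be the empty one
- station: the empty place of the rack: pale plank 256 x 78 x 10 mm, the sprung steel clip nearer the robot, the blade guard at the far end. Origin: centre of the plank's underside, 12 mm above the bench. x points from clip to guard, z up. The plank's top lies 27 mm below the axis of a stowed chisel
- clip_center (a point): where the handle's axis passes the clip when fully home: x -77, z +37 mm from the station's origin, axes as the station's. The handle rests 13.5 mm below it. The clip is 14 mm long in x; its two arms have rounded lips 7 mm above this point, 22 mm apart when empty, and ends flared to 36 mm, 14 mm above it. In place, the butt is 38 mm behind this point (-x), give or take 15
- guard_mouth (a point): middle of the blade guard's opening towards the clip: x +75, z +39 mm from the station's origin, axes as the station's. The pocket is 14 mm high (7 above and below this point; a stowed blade's middle lies 2 mm below it), 28 mm wide with a flared mouth, 40 mm deep to a cork stop, covered by a 4 mm clear plate. In place, the edge is about 35 mm inside
- clip_left (a joint): left (+y) spring arm of the empty clip, rad: 0 empty, about 0.06 with a handle home, about 0.13 while the widest part passes. A level handle touches the lips with its axis about 16 mm above clip_center; pressing down with about 7 to 10 N then springs the arms apart
- clip_right (a joint): right (-y) spring arm of the empty clip, the same
- honing_guide: bystander, to be left where it lies: grey metal honing guide, 39 x 64 x 31 mm; origin at the centre of its underside
- tin_of_rouge: bystander, to be left where it lies: round tin with a red lid, 67 x 67 x 28 mm; origin at the centre of its underside

How it is judged:
By the outcome, as a careful person would: the job done as asked, in the order asked, and still so for the second after the job is handed in, with the robot touching nothing.
It also fails if it takes over 45 s, if anything falls off the work surface, if the arm or the gripper's body presses on something with over 40 N, if the wrist force passes 120 N, or if a joint passes its speed limit or range.

ROBOT

A 7-joint arm with a two-finger parallel gripper is mounted at the origin on a cart in front of the work surface, level with it; the furniture and walls round the work are solid. World frame = base frame: x ahead of the robot, y to its left, z up, the work surface at z = 0. Lengths are in m, angles in rad, forces in N, time in s.
With the tool pointing down it reaches from about 0.35 to 0.9 m from the base axis. Payload 8.1 kg.
Tool frame: the origin (TCP) lies midway between the tips of the shut fingers; the grasp point (between the pads) lies 19 mm behind it (grip_point_offset is the distance from the TCP to the grasp point, in m); z points along the fingers, y is the line along which they close (so a half turn about z gives the same grasp; the last joint's range is limited). The gripper opens to 92 mm and grips with 3 to 60 N. Pads are 19 mm wide; open, the fingers measure 130 mm over their backs; the gripper's body (75 mm by 190 mm) begins 47 mm behind the grasp point.
Start: joints at [-1.293, 0.434, 0.025, 1.573, -0.012, 1.134, -0.075], TCP at [0.232, 0.58, 0.227] pointing down, gripper open.
Joint ranges: [-2.62, 2.62], [-0.44, 2.09], [-1.27, 1.32], [0.08, 2.57], [-1.32, 4.46], [0.12, 2], [-2.74, 2.74]. Speed limits (rad/s): [2.22, 2.22, 3.01, 3.01, 3.14, 3.14, 3.14].

INTERFACE

Orientations are given as a 3x3 rotation matrix whose columns are the frame's x, y, z axes.
In Python, from plant import move_ptp, move_linear, set_joints, open_gripper, clamp, sleep, solve_ik, camera, Unreachable, finish_job, read_t, read_joint_positions, read_joint_velocities, read_effort, read_tool_pos, read_orientation, read_wrist_force, read_moment, read_gripper_width, read_grip_force, grip_point_offset gives the robot as it stands. Calls block until the motion is done:
- move_ptp(position, orientation): joint-space move of the TCP to a pose.
- move_linear(position, frame=None, max_speed=0.15, threshold=None): straight line of the TCP; frame=None keeps the orientation; max_speed is the mean speed in m/s. With threshold (N) it stops when the force on the tool has changed by that much, and returns True; else False.
- set_joints(angles): joint-space move.
- open_gripper() and clamp(f_grip=None): open the fingers fully, or close them until they stop; f_grip is the grip in N (None keeps the last).
- sleep(seconds).
- solve_ik(position, orientation): joint angles nearest the present ones, or None.
- camera(name): name is "scene" or "top"; returns a dict with "img" (480x640x3 uint8, red, green, blue), "mtx" (3x3 intrinsics, pixels), "distortion" ([k1, k2, p1, p2, k3] as OpenCV has them; the pictures are not rectified), "pose" (4x4, takes a point from camera to world coordinates). Camera axes: x right, y up, looking along -z (the intrinsics and any distortion apply to the point x, -y, -z); pixel columns grow to the right and rows downward; lengths in m; the calibration is good to about 2 mm. A picture is of the moment at which its call begins. There is no depth.
A pose or a line that the arm cannot do raises Unreachable and nothing moves.
- finish_job(): hands the job in; it is judged then, once.
Readings, each from a call of its own:
- read_t(): time.
- read_joint_positions(): joint angles.
- read_joint_velocities(): joint speeds.
- read_effort(): joint torques, N m.
- read_tool_pos(): TCP position.
- read_orientation(): TCP orientation.
- read_wrist_force(): force on the tool from outside, world axes, zero at the start.
- read_moment(): the same for the moment, N m.
- read_gripper_width(): opening from 0.0 (shut) to 1.0 (fully open).
- read_grip_force(): force on a finger pad.
Only numpy, scipy, OpenCV 4.12 (cv2) and the standard library are available. Lean on these libraries where they do the work, as an engineer would, in place of code of your own. Each camera call takes 0.05 s, during which the arm holds its last target. There are 200 camera calls.

## Working session

There is one attempt and no reset: what is moved stays moved. The work goes in short steps, each a Python script; the robot and the scene stay as the last script left them, time stands still between calls to the robot, and variables do not carry over. Pictures are saved under pics/ and viewed, at most 10 in all, crops included, and the job is handed in when it is done.

```bash
ls; mkdir -p pics
cat > h.py <<'E'
import numpy as np, cv2
from plant import *
def ray(c,uv):
    p=cv2.undistortPoints(np.array([[uv]],float),np.array(c["mtx"]),np.array(c["distortion"]))[0,0]
    T=np.array(c["pose"]); d=T[:3,:3]@np.array([p[0],-p[1],-1.]); return T[:3,3],d
def onz(c,uv,z):
    o,d=ray(c,uv); return o+d*(z-o[2])/d[2]
def proj(c,P):
    T=np.array(c["pose"]); q=T[:3,:3].T@(np.array(P,float).reshape(-1,3)-T[:3,3]).T
    q=(q*np.array([[1],[-1],[-1]])).T
    return cv2.projectPoints(q,np.zeros(3),np.zeros(3),np.array(c["mtx"]),np.array(c["distortion"]))[0][:,0]
E
python3 - <<'E'
from h import *
import pickle
for n in("top","scene"):
    c=camera(n); cv2.imwrite(f"pics/{n}0.png",c["img"][:,:,::-1]); print(n,np.round(c["pose"],3).tolist(),np.round(c["mtx"],1).tolist(),c["distortion"])
    pickle.dump(c,open(n+"0.pkl","wb"))
print(read_t(),grip_point_offset() if callable(grip_point_offset) else grip_point_offset)
E
```

```text
pics
top [[0.026, 0.998, -0.054, 0.483], [-0.999, 0.027, 0.023, -0.062], [0.024, 0.053, 0.998, 1.033], [0.0, 0.0, 0.0, 1.0]] [[438.9, 0.0, 319.9], [0.0, 438.9, 240.5], [0.0, 0.0, 1.0]] [-0.02787414  0.          0.          0.          0.        ]
scene [[0.893, 0.335, -0.301, 0.248], [-0.45, 0.654, -0.608, -0.715], [-0.007, 0.678, 0.735, 0.838], [0.0, 0.0, 0.0, 1.0]] [[472.4, 0.0, 328.2], [0.0, 472.4, 247.0], [0.0, 0.0, 1.0]] [0.00805156 0.         0.         0.         0.        ]
0.1 0.0188
```

View pics/top0.png

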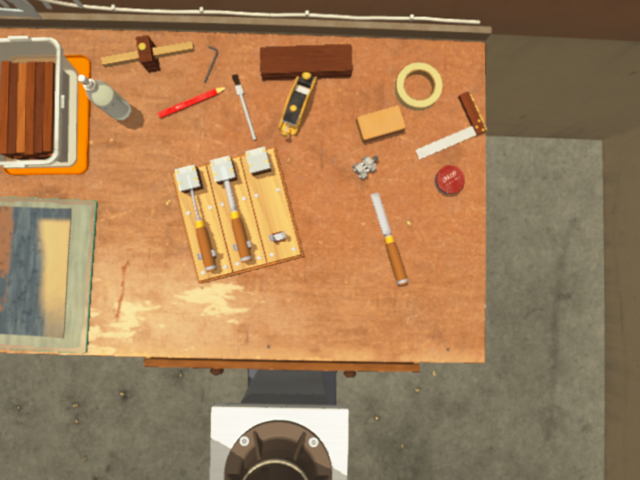

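View pics/scene0.png

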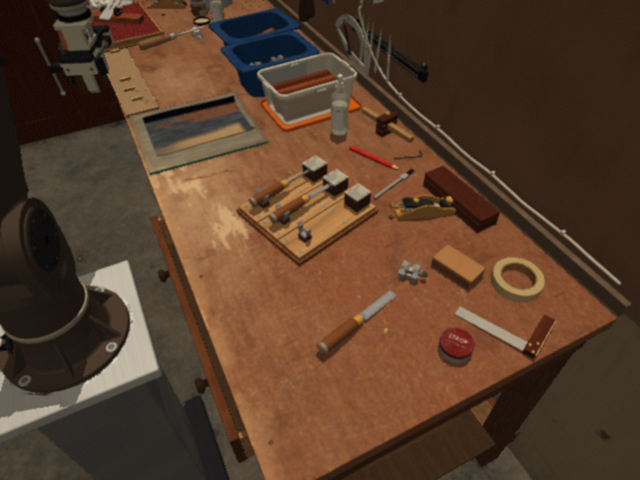

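The top view shows the loose chisel at about (376,195) to (404,284). The empty place is the right-hand plank, with its guard near (259,160) and its clip near (279,237). I'll enlarge both areas.

Run:
```python
import cv2
a=cv2.imread("pics/top0.png")
cv2.imwrite("pics/topc.png",cv2.resize(a[140:290,165:415],None,fx=3.2,fy=3.2,interpolation=cv2.INTER_CUBIC))
b=cv2.imread("pics/scene0.png")
cv2.imwrite("pics/scc.png",cv2.resize(b[150:360,230:410],None,fx=2.8,fy=2.8,interpolation=cv2.INTER_CUBIC))
```

```text
(no output)
```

View pics/topc.png

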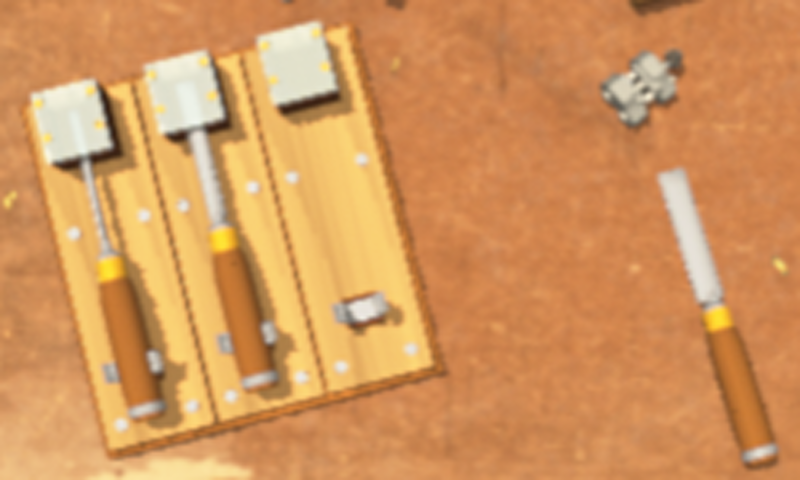

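View pics/scc.png

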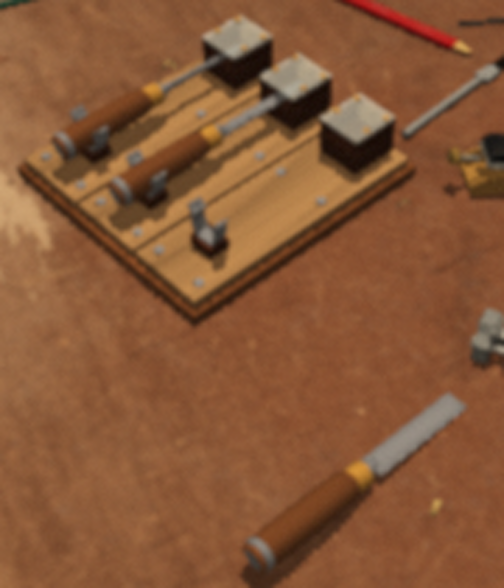

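The crop gives the empty clip's ends at about (345,313) and (377,300), and the guard's near top edge from (275,107) to (338,90). The chisel edge is at about (673,173) and the butt at about (761,460). Next I'll fit the poses.

```bash
cat > fit.py <<'E'
from h import *
import pickle
from scipy.optimize import least_squares
t=pickle.load(open("top0.pkl","rb")); s=pickle.load(open("scene0.pkl","rb"))
T=lambda *p:np.array(p)/3.2+[165,140]-.3
S=lambda *p:np.array(p)/2.8+[230,150]-.3
# station frame points (empty plank is the -y one): rack centre at y=+81
obs=[(t,T(110,453),(-.134,.207,0)),(t,T(443,370),(-.134,-.045,0)),(t,T(352,25),(.134,-.045,0)),(t,T(27,105),(.134,.207,0)),
(t,T(306,98),(.075,0,.050)),(t,T(345,313),(-.077,.018,.051)),(t,T(377,300),(-.077,-.018,.051)),
(s,S(22,168),(-.134,.207,0)),(s,S(195,312),(-.134,-.045,0)),(s,S(413,165),(.134,-.045,0)),
(s,S(197,205),(-.077,.018,.051)),(s,S(223,222),(-.077,-.018,.051))]
def W(q,P):
    c,sn=np.cos(q[2]),np.sin(q[2]); P=np.array(P); return np.array([q[0]+c*P[0]-sn*P[1],q[1]+sn*P[0]+c*P[1],P[2]+.012])
f=lambda q:np.ravel([proj(c,W(q,P))[0]-uv for c,uv,P in obs])
r=least_squares(f,[.5,.05,.2],loss='soft_l1'); print("station",r.x); print(f(r.x).reshape(-1,2).round(1).tolist())
# chisel
co=[(t,T(673,173),.145),(t,T(761,458),-.080),(s,S(455,402),.145),(s,S(259,552),-.080),(t,T(718,317),.028),(s,S(358,475),.028)]
def C(q,d): return np.array([q[0]+d*np.cos(q[2])*np.cos(.092),q[1]+d*np.sin(q[2])*np.cos(.092),.015-d*np.sin(.092)])
g=lambda q:np.ravel([proj(c,C(q,d))[0]-uv for c,uv,d in co])
rc=least_squares(g,[.45,-.2,.2],loss='soft_l1'); print("chisel",rc.x); print(g(rc.x).reshape(-1,2).round(1).tolist())
print("edge",onz(t,co[0][1],.003),onz(s,co[2][1],.003),"butt",onz(t,co[1][1],.022),onz(s,co[3][1],.022))
E
python3 fit.py
```

```text
station [0.61853819 0.03211321 0.28497052]
[[-0.6, 1.9], [0.9, -0.1], [0.4, -2.3], [-2.4, -0.5], [0.1, -0.9], [-2.9, -0.4], [2.9, -0.4], [-2.5, -0.0], [-0.3, 2.6], [1.1, 0.5], [-1.2, -0.8], [-0.4, 1.0]]
chisel [ 0.52005236 -0.25410614  0.30145369]
[[-0.8, -2.0], [0.0, 0.3], [1.5, -1.1], [-2.4, 2.9], [-0.3, -0.2], [-0.0, 1.0]]
edge [ 0.65295652 -0.21292138  0.003     ] [ 0.65263711 -0.21314227  0.003     ] butt [ 0.44463906 -0.27781255  0.022     ] [ 0.4511903  -0.27385217  0.022     ]
```

```bash
cat >> h.py <<'E'
ST=np.array([.6185,.0321,.012]); YS=.285
def frame(psi,p,sg):
    xc=np.array([np.cos(psi)*np.cos(p),np.sin(psi)*np.cos(p),-np.sin(p)]); yc=np.array([-np.sin(psi),np.cos(psi),0]); zc=np.cross(xc,yc)
    return np.column_stack([-sg*xc,sg*yc,-zc]),xc,zc
E
python3 - <<'E'
from h import *
print(read_orientation())
for sg in(1,-1):
    R,xc,zc=frame(.302,.092,sg)
    print(sg,[solve_ik(np.array([.518,-.255,.015])+zc*h,R) for h in (.1,-.012)])
    R,xc,zc=frame(.285,.17,sg); P=ST+[0,0,.06]; print(solve_ik(P,R))
E
```

```text
[[-9.28335333e-01  3.71743642e-01 -4.16185317e-04]
 [ 3.71743857e-01  9.28334360e-01 -1.34899817e-03]
 [-1.15122363e-04 -1.40703700e-03 -9.99999003e-01]]
1 [array([-0.0715975 ,  0.57247907,  0.58442755,  1.77579976, -0.29485559,
        0.96347289,  2.49913621]), array([ 0.11037686,  0.67829992,  0.32418623,  1.85570262, -0.21937659,
        0.71849016,  2.41791602])]
[-0.22516765  0.67379458  0.11678306  1.59178918 -0.05337599  1.04817761
  1.75874196]
-1 [array([-0.3755874 ,  0.82785695,  1.19742764,  1.79874318, -0.75423653,
        1.15939131, -0.19533991]), array([-0.14091788,  0.77685452,  0.72685872,  1.87723513, -0.60569495,
        0.80376486, -0.36348098])]
[-0.58155518  0.77479166  0.72182382  1.62631003 -0.48284362  1.1120526
 -0.99821615]
```

Run:
```python
from h import *
R,xc,zc=frame(.302,.092,1); O=np.array([.518,-.255,.015])
move_ptp(O+zc*.12,R); print(read_t(),read_joint_positions())
print(move_linear(O-zc*.0105,threshold=8,max_speed=.12),read_tool_pos(),read_wrist_force())
clamp(50); print(read_t(),read_gripper_width(),read_grip_force(),read_wrist_force())
move_linear(O+zc*.10); print(read_t(),read_tool_pos(),read_gripper_width(),read_wrist_force(),read_moment())
import pickle
for n in("top","scene"):
    c=camera(n); pickle.dump(c,open(n+"1.pkl","wb"))
    q=proj(c,read_tool_pos())[0]; print(n,q)
    x,y=int(q[0]),int(q[1]); w=66; x=min(max(x,w),640-w)
    cv2.imwrite(f"pics/{n}1.png",cv2.resize(c["img"][max(y-75,0):y+75,x-w:x+w,::-1],None,fx=3,fy=3,interpolation=cv2.INTER_CUBIC)); print(max(y-75,0),x-w)
a,b=cv2.imread("pics/top1.png"),cv2.imread("pics/scene1.png"); h=min(len(a),len(b)); cv2.imwrite("pics/both1.png",np.hstack([a[:h],b[:h]]))
```

```text
3.2083 [-0.10072951  0.5577638   0.62505113  1.75541317 -0.29902403  1.00787143
  2.50507104]
False [ 0.51760668 -0.25550057  0.00518781] [ 0.62549289  0.06749342 -0.40038437]
5.4833 0.2820859209145094 49.9735826253891 [ 0.06886895 -0.06159118  0.72398283]
6.3667 [ 0.52613812 -0.25183837  0.1137265 ] 0.2815975165973696 [ 4.90900437e-02  7.04139024e-04 -3.66093265e+00] [ 0.07620952 -0.04486632 -0.04854543]
top [400.08548847 245.71405611]
170 334
scene [351.61948155 296.90829988]
221 285
```

View pics/both1.png

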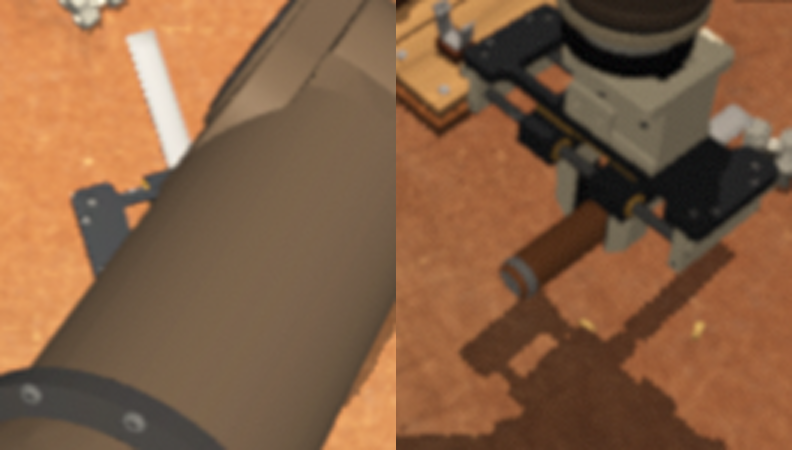

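The chisel is held. In the top view its edge is at about pixel (381.7,181), and in the scene view its butt is at about (325.5,313.3). I'll compare both with the predicted positions.

Run:
```python
from h import *
import pickle
R=np.array(read_orientation()); p=np.array(read_tool_pos()); xc=-R[:,0]; zc=-R[:,2]; yc=R[:,1]
A=p+zc*.0105
t=pickle.load(open("top1.pkl","rb")); s=pickle.load(open("scene1.pkl","rb"))
e=onz(t,(381.4,180.8),(A+.145*xc)[2]); b=onz(s,(325.4,313),(A-.08*xc)[2])
for q in(e,b): print(q,(q-A)@xc,(q-A)@yc,(q-A)@zc)
print(np.arctan2(-xc[2],np.hypot(*xc[:2])),np.arctan2(xc[1],xc[0]))
```

```text
[ 0.66350828 -0.21033089  0.11033569] 0.14333302410510487 -0.0011680405379849098 -0.000155319746863924
[ 0.4598064  -0.27347062  0.13138627] -0.07096373982775211 -0.0008655690413314137 0.0008501239301178717
0.09369518146186492 0.3019834426932268
```

```bash
cat >> h.py <<'E'
EDGE=.146; D=.0105
CC=ST+np.array([-.077*np.cos(YS),-.077*np.sin(YS),.037])
ex=np.array([np.cos(YS),np.sin(YS),0]); ey=np.array([-np.sin(YS),np.cos(YS),0])
def pose(e,z,p,dy=0.,dyaw=0.):
    "edge at e ahead of clip_center, z above it, pitch p nose-down"
    R,xc,zc=frame(YS+dyaw,p,1)
    return CC+ex*e+ey*dy+np.array([0,0,z])-xc*EDGE-zc*D,R
def crops(tag,cx,w=66,h=66):
    import pickle; out=[]
    for n in("top","scene"):
        c=camera(n); pickle.dump(c,open(n+tag+".pkl","wb")); q=proj(c,cx)[0].astype(int)
        x0,y0=q[0]-w,q[1]-h; print(n,x0,y0)
        out.append(cv2.resize(c["img"][y0:y0+2*h,x0:x0+2*w,::-1],None,fx=3,fy=3,interpolation=cv2.INTER_CUBIC))
    cv2.imwrite(f"pics/b{tag}.png",np.hstack(out))
E
python3 - <<'E'
from h import *
P,R=pose(.132,.0084,.17)
move_ptp(P+[0,0,.09],R); print(read_t(),read_joint_positions())
print(move_linear(P,threshold=10),read_tool_pos()-P,read_wrist_force(),read_t())
crops("2",CC+ex*.12)
E
```

```text
7.4917 [-0.58719479  0.50735651  0.66864441  1.78184407 -0.27771764  1.13111957
  2.03770957]
False [ 0.00049265 -0.00080953  0.00056891] [ 0.32705879  0.60587119 -1.61913486] 8.2417
top 198 118
scene 274 140
```

View pics/b2.png

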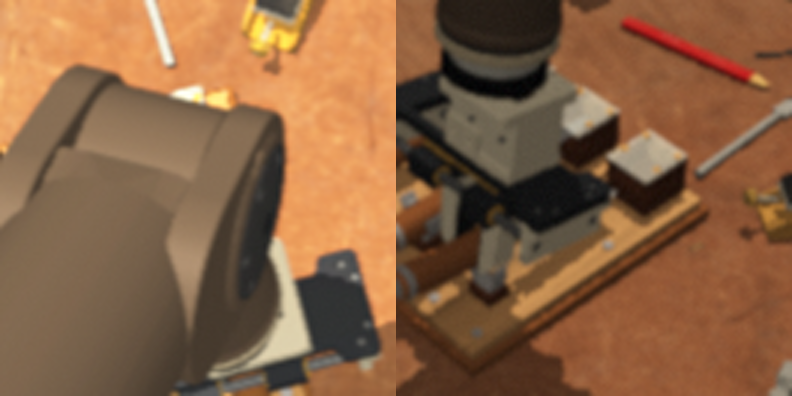

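The arm hides the blade from both cameras, so I'll insert it under force watch.

Run:
```python
from h import *
for e in (.152,.168,.185):
    P,R=pose(e,.0084-.172*(e-.132),.17)
    h=move_linear(P,R,max_speed=.05,threshold=7)
    d=read_tool_pos()-P; print(e,h,(d@ex*1e3).round(1),(d@ey*1e3).round(1),(d[2]*1e3).round(1),np.round(read_wrist_force(),1),read_t())
    if h: break
crops("3",CC+ex*.10)
```

```text
0.152 False -0.0 -0.0 -0.2 [ 0.6  1.1 -2.2] 8.9
0.168 False 0.1 -0.0 -0.2 [ 0.4 -0.8 -2.8] 9.375
0.185 False 0.1 -0.0 -0.2 [-0.5  0.1 -1.7] 9.8667
top 200 126
scene 268 144
```

View pics/b3.png

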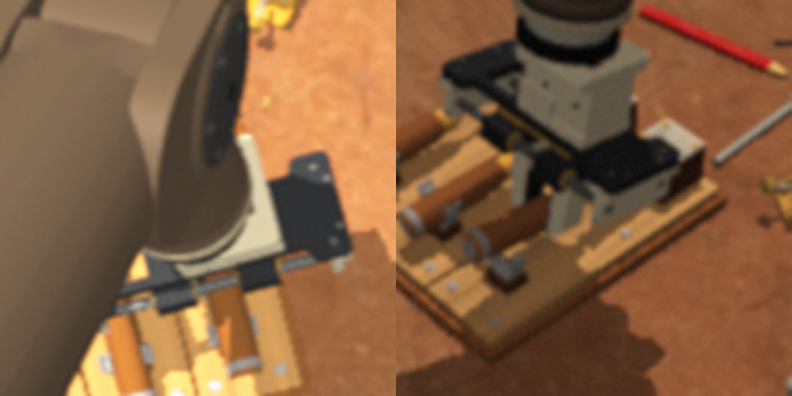

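The blade went in without any contact force. In the top view the butt is at about (281,246), behind the clip. I'll check its sideways position against the station axis.

Run:
```python
from h import *
import pickle
R=np.array(read_orientation()); p=np.array(read_tool_pos()); xc=-R[:,0]; zc=-R[:,2]; A=p+zc*D
B=A-.081*xc; t=pickle.load(open("top3.pkl","rb")); s=pickle.load(open("scene3.pkl","rb"))
print(proj(t,[B,B-xc*0+zc*.0135]),proj(s,B), B, (B-CC)@ex)
# sides of the handle near the butt in the top view (crop px), sides/middle
for uv in [(243,360),(229,364),(260,360)]:
    q=onz(t,np.array(uv)/3+[200,126]-.3,B[2]); print((q-CC)@ex,(q-CC)@ey)
uv=(474,243); q=onz(s,np.array([uv[0]-396,uv[1]])/3+[268,144]-.3,B[2]); print('s',(q-CC)@ex,(q-CC)@ey)
```

```text
[[281.30137396 251.82148812]
 [280.62892197 250.60906702]] [[290.35962056 226.9407286 ]] [ 0.5072476  -0.00058865  0.08667824] -0.038955323184390885
-0.025858656480488216 -0.002164916634803633
-0.026075737495443622 0.00826463160439133
-0.028974524075563814 -0.013956309990109005
s -0.028846864753784004 0.0002150179300959976
```

Run:
```python
from h import *
P,R=pose(.185,0.,.12); print(move_linear(P,R,max_speed=.05,threshold=7),np.round(read_wrist_force(),1))
sleep(.2); P,R=pose(.199,0.,.12); h=move_linear(P,R,max_speed=.03,threshold=5)
d=read_tool_pos()-P; print(h,(d@ex*1e3).round(1),(d@ey*1e3).round(1),(d[2]*1e3).round(1),np.round(read_wrist_force(),1),read_t(),read_gripper_width())
```

```text
False [-0.3  0.1 -1.5]
True -6.5 0.3 -0.8 [-0.1 -0.4 -2.1] 10.8083 0.28109280183111457
```

The cork was felt at e = 192.5 mm, against 192 expected, so the model is good. I'll back off to 35 mm depth and swing the handle down into the clip.

Run:
```python
from h import *
clamp(60)
for p,z in ((.12,0),(.085,0),(.06,0),(.04,0),(.02,0),(0,0),(0,-.001)):
    P,R=pose(.1875,z,p); h=move_linear(P,R,max_speed=.05,threshold=45)
    d=read_tool_pos()-P; print(p,h,(d@ex*1e3).round(1),(d@ey*1e3).round(1),(d[2]*1e3).round(1),np.round(read_wrist_force(),1),np.round(read_moment(),2),read_t())
    if h: break
crops("4",CC+ex*.05)
```

```text
0.12 False -0.4 -0.1 0.1 [ 1.2 -0.6 -2. ] [ 0.12 -0.09  0.01] 11.275
0.085 False -0.1 1.0 0.2 [-0.2  3.6 -2.2] [ 0.81  0.04 -0.17] 11.525
0.06 False 0.6 1.5 0.2 [ 1.2  5.7 -2. ] [ 1.26 -0.18 -0.3 ] 11.775
0.04 False 0.4 1.8 -0.1 [ 0.2  6.2 -6.2] [ 1.52 -0.27 -0.3 ] 12.025
0.02 False 0.7 1.7 0.1 [ 1.3  7.1 -3.3] [ 1.42 -0.3  -0.19] 12.275
0 False 0.6 1.4 0.1 [ 0.6  5.8 -2.8] [ 1.29 -0.13 -0.21] 12.525
0 False 0.8 1.3 0.4 [0.6 4.7 1.3] [ 1.22  0.21 -0.26] 12.775
top 206 148
scene 253 154
```

View pics/b4.png

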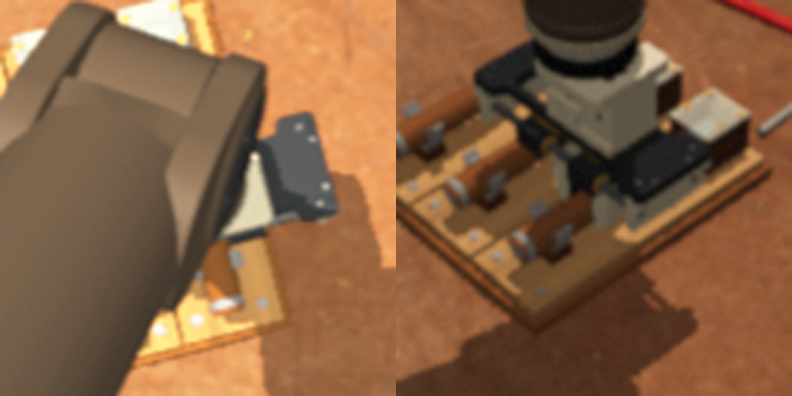

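The handle now sits between the clip's arms in the scene view, at about (545,225) in the crop. A 5 N side force says the clip lies a little further to +y. I'll follow it, then press down.

Run:
```python
from h import *
for dy,z in ((.0015,-.001),(.003,-.001),(.003,-.002),(.003,-.003),(.003,-.0045),(.003,-.006)):
    P,R=pose(.188,z,0,dy); h=move_linear(P,R,max_speed=.02,threshold=30)
    d=read_tool_pos()-P; f=np.array(read_wrist_force()); print(dy,z,h,(d@ex*1e3).round(1),(d@ey*1e3).round(1),(d[2]*1e3).round(1),np.round(f,1),(f@ey).round(1),np.round(read_moment(),2),read_t())
    if h or f[2]>22: break
```

```text
0.0015 -0.001 False 0.3 0.4 0.4 [-0.6  3.2  5.5] 3.2 [ 0.89  0.5  -0.16] 13.125
0.003 -0.001 False 0.3 -0.7 0.4 [-0.5  0.2  5.8] 0.3 [ 0.08  0.16 -0.02] 13.375
0.003 -0.002 False 0.4 -0.7 1.2 [-3.5  0.7 16.7] 1.7 [0.1  0.98 0.01] 13.625
0.003 -0.003 False 0.3 -0.8 2.0 [-7.4  0.8 28.2] 2.9 [ 0.15  1.87 -0.06] 13.875
```

It bottoms out hard at about 28 N at home height, and the side force is gone. I'll unload, release and lift clear.

Run:
```python
from h import *
P,R=pose(.188,-.001,0,.0025); move_linear(P,R,max_speed=.02); print(read_wrist_force())
open_gripper(); print(read_t(),read_gripper_width(),read_wrist_force())
P=np.array(read_tool_pos())
print(move_linear(P+[0,0,.12],threshold=15),read_wrist_force())
Rd,_,_=frame(0,0,1)
try: move_ptp([.45,-.40,.25],read_orientation())
except Unreachable: print("unr")
print(read_t())
crops("5",CC+ex*.05)
```

```text
[-1.45437446  0.73872256  8.04400574]
15.2667 1.0007176631046892 [ 0.72245259  0.10135317 -0.18558774]
False [ 0.44564799  0.65649727 -0.44911896]
17.8833
top 206 148
scene 253 154
```

View pics/b5.png

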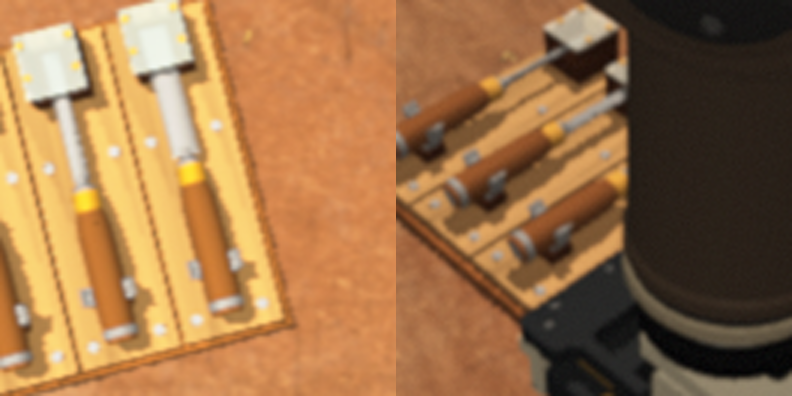

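The chisel lies like its neighbours. Its blade is under the guard at about (155,40) in the crop, and the clip's arms are over the handle at (195,270) and (235,258). Nothing else has moved, so I'm handing in.

```bash
python3 -c "
from plant import *
print(finish_job())"
```

```text
the job is handed in; nothing more can be done
None
```

The chisel is stowed in the empty rack place, with its edge under the guard and its handle pressed to the bottom of the clip; I handed the job in after about 18 s of robot time, without touching the honing guide or tin.

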